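Snap the back-up cell home and lock its keyhole cover

TASK

The new back-up cell lies in the battery housing with its button end still up on the two end ribs: gently, without forcing it, push it along against the coil spring until it clears the ribs and press that end down, so that the cell lies level in its trough with its button end held by the spring behind the ribs. Then put the cover plate flat on the housing with the round parts of its keyholes over the two screw heads and slide it fully home, until the screws are at the ends of the narrow slots, and let go. Leave the spent cell, the marker and the steel offcut where they are.

Things in the scene. Friction and masses are not known exactly. Their poses are not given: they have to be found in the camera images.
- housing: Battery housing: steel base plate 200 x 130 x 5 mm, bolted down, with two black cheeks, and between them a black carrier with the cell trough. Origin: centre of the plate's underside, on the bench. x: along the trough from its two end ribs (robot's side) to its coil spring; y: left; z: up. The carrier is clamped in slotted holes, up to 5 mm either way along x: where it stands is not measured.
- screw_left (a point): Foot of the left screw, (0, 40, 44) mm in the housing, on the flat top of a cheek (x = -35 to 35, y = 27 to 55 mm) that carries the cover. Shank 7 mm; round head 14 mm in diameter, its underside 6.5 and its top 12 mm above this point. Axes as the housing's.
- screw_right (a point): The same for the right screw and cheek: (0, -40, 44) mm in the housing.
- cell: The new cell: plain grey cylinder, diameter 33 mm, 120 mm long, 0.13 to 0.27 kg; flat steel end at +x, at -x a steel button of 10 mm that stands out 4 mm. Origin at its centre, x along its axis. At the start it slopes by 10 degrees: lower rim of the flat end on the trough floor 0 to 8 mm short of the spring, the button end on top of the ribs, with about 8 to 17 mm to go before it can drop in.
- cell_centre (a point): Centre of the new cell. Carrier (x for its middle setting, 5 mm either way): trough 37 mm wide, floor at z = 8, sides up to 24 mm; ribs x = -68 to -62, top at z = 30 mm, with a 16 mm gap between them for the button; spring at z = 24.5, end at x = 51 mm when free, 1 N per mm, up to a hard boss after 13 mm; block behind it 40 mm high.
- button_end (a point): Centre of the cell's end face on the button side, 60 mm from the cell's centre. To clear the ribs the cell must push the spring in by 8.5 to 9.5 mm (9 N, with friction up to 12 N). Home: level, z = 24.5 mm, top at 41 mm, this face held against the ribs (x = -62 mm, 5 mm either way, in the housing), button in the gap. Sealed cell: push and press it with less than 30 N.
- cover: Aluminium cover plate 150 (x) by 112 (y) by 4 mm, 0.18 to 0.29 kg, lying flat on the bench, grip up, roughly parallel to the housing. Origin: centre of its underside. Two keyholes at y = 40 and -40 mm: round hole of 18 mm centred at x = 8 mm, and from it towards -x a slot 10 mm wide.
- handle (a point): Centre of the cover's grip, 29 mm above the plate's underside, over its centre: bar 90 (x) by 11 (y) by 16 mm (z) on two feet, 17 mm clear of the plate. With the round holes over the screws it is at (-8, 0, 73) mm in the housing; slid 17.5 mm towards the spring the cover stops, with it at (9.5, 0, 73) mm.
- slot_end_left (a point): On the cover's underside, (-9.5, 40, 0) mm from its origin: the place of the screw's axis when its shank touches the closed end of the left slot. Axes as the cover's.
- slot_end_right (a point): The same for the right slot: (-9.5, -40, 0) mm from the cover's origin.
- spent_cell: The old cell, same shape, standing upright on the bench beyond the work, 124 mm tall. Not to be disturbed.
- marker: Felt pen, 135 mm long, 17 mm thick, lying on the bench between housing and cover. Not to be disturbed.
- offcut: Steel bar offcut 85 x 20 x 12 mm, lying on the bench beyond the work. Not to be disturbed.
Things that resemble listed ones, but are neither listed nor needed, are in the scene too. What is shaped like the cell but turquoise is not meant.

How it is judged:
On the way:
1. the cell is home: level in the trough, its button end down behind the ribs (z of button_end in the frame of housing between 0.0225 and 0.027 m and z of cell_centre in the frame of housing between 0.0225 and 0.027 m and x of button_end in the frame of housing between -0.072 and -0.052 m and y of button_end in the frame of housing between -0.004 and 0.004 m), for 0.3 s.
At the end, for the whole second after the job is handed in: The cell lies level in the trough, centre and button end within 2.5 mm of their heights at home, button end behind the ribs (72 to 52 mm from the housing's middle); the cover lies on both cheeks within 2.5 mm, each screw within 3.5 mm of its place at a slot's closed end; both at rest (all of step 1 and ((horizontal distance between slot_end_left and screw_left below 0.0035 m and horizontal distance between slot_end_right and screw_right below 0.0035 m) or (horizontal distance between slot_end_right and screw_left below 0.0035 m and horizontal distance between slot_end_left and screw_right below 0.0035 m)) and z of slot_end_left in the frame of housing between 0.042 and 0.0465 m and z of slot_end_right in the frame of housing between 0.042 and 0.0465 m and angle between handle's own z axis and vertical below 0.04 rad and linear speed of each of cover, cell below 0.01 m/s); the robot touches nothing.
It fails at once if the cell is rammed: all contact forces on it add up to more than 200 N (contact force between cell and anything else above 200 N).
It fails at once if the spent cell, marker or offcut is moved by more than 30 mm (distance of any of marker, offcut, spent_cell from where it was at the start of the episode above 0.03 m).
It also fails if it takes over 54 s, if anything falls off the work surface, if the arm or the gripper's body presses on something with over 40 N, if the wrist force passes 120 N, or if a joint passes its speed limit or range.

ROBOT

A 6-joint arm with a two-finger parallel gripper is mounted at the origin on a cart in front of the work surface, level with it; the furniture and walls round the work are solid. World frame = base frame: x ahead of the robot, y to its left, z up, the work surface at z = 0. Lengths are in m, angles in rad, forces in N, time in s.
With the tool pointing down it reaches from about 0.3 to 0.875 m from the base axis. Payload 6.4 kg.
Tool frame: the origin (TCP) lies at the centre of the arm's flange, where the gripper is bolted on; the fingertips stand 173 mm ahead of it and the grasp point (between the pads) lies 155 mm ahead of it; z points along the fingers, y is the line along which they close (so a half turn about z gives the same grasp; the last joint's range is limited). The gripper opens to 85 mm and grips with 20 to 120 N. Pads are 22 mm wide; open, the fingers measure 114 mm over their backs; the gripper's body (76 mm by 85 mm) begins 54 mm behind the grasp point. The pads swing forward as they close: fully open they stand 13 mm farther back than shut.
Start: joints at [-1.493, 0.181, 1.607, -0, 1.354, -0.206], TCP at [0.161, -0.552, 0.405] pointing down, gripper open.
Joint ranges: [-2.99, 2.99], [-0.89, 2.07], [0.3, 2.58], [-1.14, 4.28], [0, 2.63], [-3.12, 3.12]. Speed limits (rad/s): [2.57, 2.57, 3.01, 3.14, 3.14, 3.14].

INTERFACE

Orientations are given as a unit quaternion [w, x, y, z].
In Python, from bench import get_obs, camera, get_calibration, hand_in gives the robot as it stands. The module is installed in compiled form; this text tells all that it offers.
- The arm moves only by the tool drive_tool, never from a script. Its argument "increments" is a list of rows, each a list of 2 entries, a list of its own where there are three numbers: the shift along the tool's x, y, z normalised to -1 to 1, where 1 is 250 mm, then the turn about the tool's z normalised to -1 to 1, where 1 is 90 degrees. A call has exactly 8 rows; each row is the pose to reach, as a shift and turn from the pose commanded when the call began, along the tool's axes at that moment; what a row does not reach only later rows make up. A row lasts 1/8 s, in which the tool goes at most 62.5 mm and 10.7 degrees, less where a joint would pass 70% of its speed; a pose out of reach is approached as far as the arm can. A call with a number of a shift or a turn outside -1 to 1 is refused whole. A call with a gripper value outside its range is refused whole. "claw" is the closure, from 0 (fully open) to 1 (shut), set as the call begins (left out, the last holds). The fingers move at their own pace and stop on an object; the grip force is fixed at half the most. Time passes only in rows, so rows that repeat a pose let the fingers close, or fill a call up. It gives the time, the measured TCP pose, the force and the opening at its end, in the units of the state.
- get_obs(): the state, without advancing time (a new reading comes with each control period).
- camera(name): name is "scene" or "top" or "wrist"; returns the picture (400x640x3 uint8, blue, green, red); there is no depth.
- get_calibration(name): a dict with "K" (3x3 intrinsics, pixels), "origin" and "orientation" of the camera in the world. Camera axes: x right, y down, z forward; pixel columns grow to the right and rows downward; lengths in m; the calibration is good to about 2 mm. The wrist camera is an equidistant fisheye: a pixel r from the principal point sees the ray r / f radians off the axis. A picture is of the moment at which its call begins: read the wrist's pose just before it. get_calibration takes no time and is no camera call; for the wrist camera it gives the pose at the moment of the call.
- hand_in(): hands the job in, once; it reports no verdict.
The state is a dict: "time_s": time; "q": joint angles; "dq": joint speeds; "joint_efforts": joint torques, N m; "eef_pos": TCP position; "eef_rot": TCP orientation; "wrist_force": force on the tool from outside, world axes, zero at the start; "torque": the same for the moment, N m; "opening": opening from 0.0 (shut) to 1.0 (fully open).
Only numpy, scipy, OpenCV 4.12 (cv2) and the standard library are available. Lean on these libraries where they do the work, as an engineer would, in place of code of your own. Each camera call takes 0.05 s, during which the arm holds its last target. There are 200 camera calls.

## Working session

There is one attempt and no reset: what is moved stays moved. The work goes in short steps, Python scripts to look and compute and a tool call to move; the robot and the scene stay as the last step left them, time stands still between calls to the robot, and variables do not carry over. Pictures are saved under pics/ and viewed, on a budget of 10 in all, crops included, one or two more only if the job needs it, and the job is handed in when it is done.

Besides the shell and the picture viewer there is one more tool, called by a JSON object that holds its "fn" and its "kwargs". drive_tool: Moves the arm, as the interface text tells. Its arguments: {"type":"object","properties":{"increments":{"type":"array","items":{"type":"array"}},"claw":{"type":"number"}},"required":["increments"]}

```bash
mkdir -p pics; cat > h.py <<'E'
import numpy as np, cv2
from bench import *
from scipy.spatial.transform import Rotation as R
def rot(q): return R.from_quat([q[1],q[2],q[3],q[0]]).as_matrix()
def ray(c,uv,name):
    K=np.array(c['K']); d=np.array([(uv[0]-K[0,2])/K[0,0],(uv[1]-K[1,2])/K[1,1]])
    if name=='wrist':
        r=np.linalg.norm(d); d3=np.array([*(d/max(r,1e-9)*np.sin(r)),np.cos(r)])
    else: d3=np.array([*d,1.])
    return np.array(c['origin']),rot(c['orientation'])@(d3/np.linalg.norm(d3))
def atz(c,uv,name,z):
    o,d=ray(c,uv,name); return o+d*(z-o[2])/d[2]
def proj(c,p,name):
    K=np.array(c['K']); v=rot(c['orientation']).T@(np.array(p)-np.array(c['origin']))
    if name=='wrist':
        r=np.linalg.norm(v[:2]); t=np.arctan2(r,v[2]); d=v[:2]/max(r,1e-9)*t
    else: d=v[:2]/v[2]
    return d*[K[0,0],K[1,1]]+[K[0,2],K[1,2]]
def tri(rays):
    A=sum(np.eye(3)-np.outer(d,d) for o,d in rays); b=sum((np.eye(3)-np.outer(d,d))@o for o,d in rays)
    return np.linalg.solve(A,b)
E
python3 - <<'E'
from h import *
import json
a={}
for n in('scene','top','wrist'):
    c=get_calibration(n);im=camera(n);cv2.imwrite(f'pics/{n}0.png',im);a[n]={k:np.array(v).tolist() for k,v in c.items()}
    print(n,np.round(c['K'],1).tolist(),np.round(c['origin'],3),np.round(c['orientation'],3))
json.dump(a,open('cal0.json','w'))
o=get_obs();print(o['time_s'],o['eef_pos'],o['eef_rot'],o['wrist_force'])
im=cv2.imread('pics/top0.png');cv2.imwrite('pics/top0b.png',cv2.resize(im,(800,500),interpolation=2))
E
```

```text
scene [[398.2, 0.0, 321.5], [0.0, 398.2, 195.1], [0.0, 0.0, 1.0]] [0.239 0.776 0.567] [ 0.104 -0.201  0.847 -0.481]
top [[389.1, 0.0, 316.7], [0.0, 389.1, 192.8], [0.0, 0.0, 1.0]] [ 0.419 -0.003  1.029] [-0.07   0.71  -0.697  0.065]
wrist [[309.7, 0.0, 319.0], [0.0, 309.7, 195.9], [0.0, 0.0, 1.0]] [ 0.242 -0.529  0.373] [ 0.13   0.79  -0.592 -0.098]
0.15 [ 0.1610182  -0.55179033  0.40398089] [-6.99756801e-04  9.89946824e-01  1.41438303e-01  5.02503886e-05] [0.30560027 0.05649855 0.29228076]
```

View pics/top0b.png

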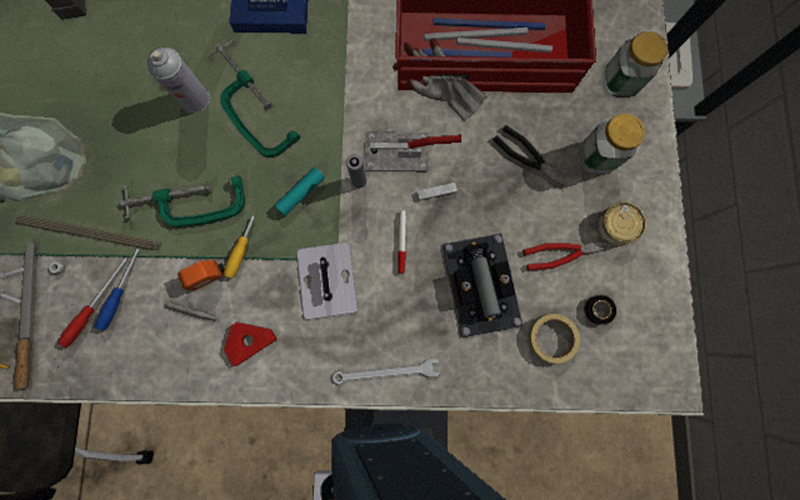

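View pics/scene0.png

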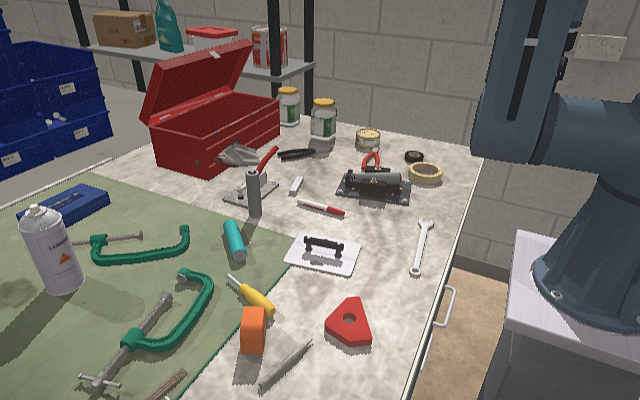

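Top view: the housing is at about (482,285) and the cover at (327,281), with its grip and two keyholes. The marker is at (402,240), the spent cell at (355,168), the offcut at (437,190), and the turquoise decoy at (300,192). The grey cell in the housing is the one to work on.

```bash
python3 - <<'E'
from h import *
import json
c=json.load(open('cal0.json'))['top']
def P(l,z): 
    r=np.array([atz(c,np.array(p)/1.25,'top',z) for p in l]); return r
H=P([(442,243),(504,234),(522,325),(462,337)],.005);C=P([(298,250),(351,242),(357,312),(303,320)],.004)
for A in(H,C):
    print(A[:,:2].round(3).tolist(),A.mean(0).round(3)); 
    e=(A[0]+A[1]-A[2]-A[3])/2; f=(A[0]+A[3]-A[1]-A[2])/2; print(np.linalg.norm(e),np.degrees(np.arctan2(e[1],e[0])),np.linalg.norm(f),np.degrees(np.arctan2(-f[0],f[1])))
for n,p in dict(spent=(355,180),marker=(402,240),off=(437,190)).items(): print(n,P([p],0).round(3))
def s(d): # world->tool rows for yaw
    return d
E
```

```text
[[0.614, -0.093], [0.636, -0.226], [0.444, -0.259], [0.418, -0.134]] [ 0.528 -0.178  0.005]
0.1979044525361038 10.79191487934969 0.1310340746315848 10.722307677685794
[[0.594, 0.215], [0.613, 0.102], [0.465, 0.084], [0.446, 0.196]] [0.53  0.149 0.004]
0.14921271345139567 7.071518006875755 0.11398574739472603 9.596623191651398
spent [[0.754 0.099 0.   ]]
marker [[ 0.62  -0.007  0.   ]]
off [[ 0.734 -0.082  0.   ]]
```

{"fn": "drive_tool", "kwargs": {"increments": [[[0.1,-0.08,0],0.01],[[0.25,-0.2,0],0.03],[[0.41,-0.33,0.02],0.06],[[0.57,-0.46,0.06],0.061],[[0.73,-0.6,0.1],0.061],[[0.88,-0.72,0.14],0.061],[[0.96,-0.78,0.16],0.061],[[0.98,-0.8,0.16],0.061]]}}

```text
time_s: 1.15
eef_pos: [0.3407, -0.2901, 0.3642]
eef_rot: [-0.001, 0.995, 0.095, -0.0]
wrist_force: [0.2, -0.0, -0.5]
opening: 0.999
```

```bash
cat >> h.py <<'E'
def yaw(o): 
    m=rot(o['eef_rot']); return np.degrees(np.arctan2(m[1,0],m[0,0]))
def inc(p,yw=None):
    o=get_obs(); m=rot(o['eef_rot']); d=m.T@(np.array(p)-np.array(o['eef_pos']))/.25
    print('inc',d.round(4),'turn',None if yw is None else round((yaw(o)-yw)/90,4))
def st():
    o=get_obs(); print('t',round(o['time_s'],2),'p',np.round(o['eef_pos'],4),'yaw',round(yaw(o),2),'F',np.round(o['wrist_force'],1),'op',round(float(o['opening']),3))
E
python3 -c "
from h import *
st();inc([.40,-.205,.36],10.8)"
```

```text
t 1.15 p [ 0.3407 -0.2901  0.3642] yaw 10.91 F [ 0.2 -0.  -0.5] op 0.999
inc [ 0.2974 -0.2894  0.0168] turn 0.0012
```

```bash
cat >> h.py <<'E'
import json
def shot(tag,name='wrist'):
    c=get_calibration(name);im=camera(name);cv2.imwrite(f'pics/{tag}.png',im);json.dump({k:np.array(v).tolist() for k,v in c.items()},open(f'pics/{tag}.json','w'));return c,im
def load(tag): return json.load(open(f'pics/{tag}.json')),cv2.imread(f'pics/{tag}.png')
E
python3 -c "
from h import *
shot('w1')"
```

{"fn": "drive_tool", "kwargs": {"increments": [[[0.04,-0.04,0],0],[[0.1,-0.1,0],0],[[0.17,-0.17,0],0],[[0.24,-0.23,0],0],[[0.28,-0.27,0],0],[[0.3,-0.29,0],0],[[0.3,-0.29,0],0],[[0.3,-0.29,0],0]], "claw": 1}}

```text
time_s: 2.2
eef_pos: [0.4001, -0.2066, 0.3647]
eef_rot: [0.0, 0.996, 0.094, -0.0]
wrist_force: [0.2, 0.5, 0.1]
opening: 0.002
```

```bash
python3 -c "
from h import *
st();shot('w2')
a=load('w1')
b=load('w2')
P=[.528,-.178,.03];S=[]
for c,im in(a,b):
    u=proj(c,P,'wrist');print(u)
    x=int(np.clip(u[0]-100,0,440));y=int(np.clip(u[1]-120,0,160));print(x,y);S.append(cv2.resize(im[y:y+240,x:x+200],None,fx=2,fy=2,interpolation=2))
cv2.imwrite('pics/w12.png',np.hstack(S))"
```

```text
t 2.2 p [ 0.4001 -0.2066  0.3647] yaw 10.74 F [0.2 0.5 0.1] op 0.002
[242.72623683 -19.17566998]
142 0
[313.33686078  47.15262145]
213 0
```

View pics/w12.png

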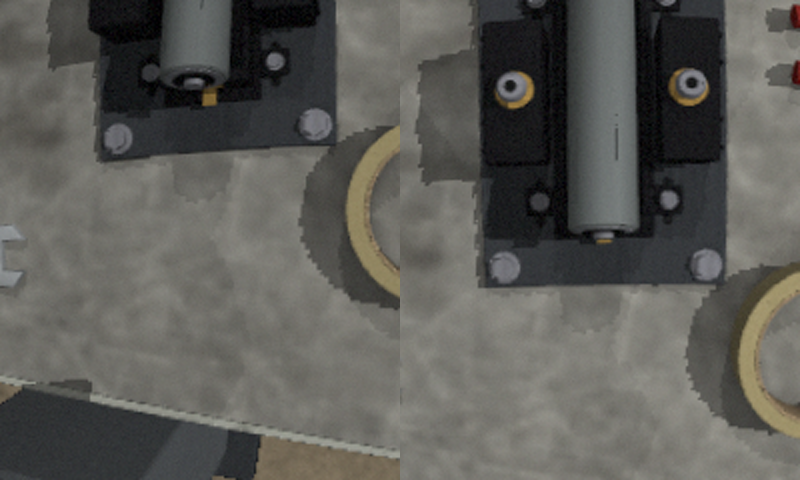

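Both wrist views show the housing with its two screw heads (right panel (512,86) and (690,84)), the grey cell with its button towards the robot (right (603,237), left (196,82)), and the plate's near corners.

```bash
python3 - <<'E'
from h import *
a,_=load('w1');b,_=load('w2')
A=lambda p:(142+p[0]/2,p[1]/2)
B=lambda p:(213+(p[0]-400)/2,p[1]/2)
for n,p,q in(('cornL',(100,160),(482,288)),('cornR',(335,144),(724,286)),('button',(196,82),(603,237)),('bolt',(118,138),(504,267))):
    print(n,tri([ray(a,A(p),'wrist'),ray(b,B(q),'wrist')]).round(4))
L=atz(b,B((511,86)),'wrist',.056);Rr=atz(b,B((690,84)),'wrist',.056)
cl=atz(b,B((482,288)),'wrist',.005);cr=atz(b,B((724,286)),'wrist',.005)
print('screws',L,Rr,np.linalg.norm(L-Rr),'c',(L+Rr)/2,'yaw',np.degrees(np.arctan2(-(Rr-L)[1],-(Rr-L)[0]))-90)
print('corners',cl,cr,np.linalg.norm(cl-cr),'yaw',np.degrees(np.arctan2((cl-cr)[1],(cl-cr)[0]))-90)
h=(L+Rr)/2; t=np.arctan2(*((L-Rr)[[0,1]]*[-1,1])); print('yaw',np.degrees(t))
ax=np.array([np.cos(t),np.sin(t)]);
print('edge mid in housing x',((cl+cr)/2-h)[:2]@ax, ((cl+cr)/2-h)[:2]@[-ax[1],ax[0]])
for z in(.044,.046,.048):
    d=(atz(b,B((603,237)),'wrist',z)-h)[:2]; print('button',z,d@ax,d@[-ax[1],ax[0]])
E
```

```text
cornL [ 0.4185 -0.1324  0.0023]
cornR [ 0.4445 -0.2607  0.0082]
button [ 0.461  -0.1927  0.0462]
bolt [ 0.432  -0.1429  0.0055]
screws [ 0.52168693 -0.13939846  0.056     ] [ 0.53686465 -0.21666963  0.056     ] 0.07874768404471663 c [ 0.52927579 -0.17803405  0.056     ] yaw 11.112653644942952
corners [ 0.41846542 -0.13250092  0.005     ] [ 0.44387275 -0.26123683  0.005     ] 0.13121916027484426 yaw 11.164419284120726
yaw 11.11265364494295
edge mid in housing x -0.09989741747635116 0.0004272777817302551
button 0.044 -0.07061826614810732 -0.000544145502906527
button 0.046 -0.0704615211487985 -0.0005725450688678742
button 0.048 -0.07030477614948968 -0.0006009446348292197
```

```bash
cat >> h.py <<'E'
H0=np.array([.5293,-.1780]);HY=11.1
_t=np.radians(HY);AX=np.array([np.cos(_t),np.sin(_t)]);AY=np.array([-AX[1],AX[0]])
def hp(x,y,z): return np.r_[H0+x*AX+y*AY,z]
def inh(p): d=np.array(p)[:2]-H0; return np.r_[d@AX,d@AY,p[2]]
def sh():
    st(); print('tcp in housing',inh(get_obs()['eef_pos']).round(4))
E
python3 -c "
from h import *
sh();inc(hp(-.097,0,.212),11.1)"
```

```text
t 2.25 p [ 0.4001 -0.2066  0.3647] yaw 10.73 F [ 0.4 -0.7  0.4] op 0.001
tcp in housing [-0.1323 -0.0032  0.3647]
inc [ 0.1411 -0.0138  0.6107] turn -0.0041
```

{"fn": "drive_tool", "kwargs": {"increments": [[[0.04,-0.004,0.06],-0.004],[[0.1,-0.01,0.16],-0.004],[[0.141,-0.0138,0.28],-0.004],[[0.141,-0.0138,0.4],-0.004],[[0.141,-0.0138,0.5],-0.004],[[0.141,-0.0138,0.58],-0.004],[[0.141,-0.0138,0.611],-0.004],[[0.141,-0.0138,0.611],-0.004]]}}

```text
time_s: 3.25
eef_pos: [0.4342, -0.196, 0.2112]
eef_rot: [-0.001, 0.995, 0.097, -0.001]
wrist_force: [0.7, 0.6, -0.2]
opening: 0.002
```

```bash
python3 -c "
from h import *
sh();a,im=shot('w3');u=proj(a,hp(-.07,0,.04),'wrist');print(u)
cv2.imwrite('pics/w3b.png',cv2.resize(im[0:300,120:520],(800,600),interpolation=2))"
```

```text
t 3.25 p [ 0.4342 -0.196   0.2112] yaw 11.13 F [ 0.7  0.6 -0.2] op 0.002
tcp in housing [-0.0967  0.0006  0.2112]
[318.47896247 214.41909585]
```

View pics/w3b.png

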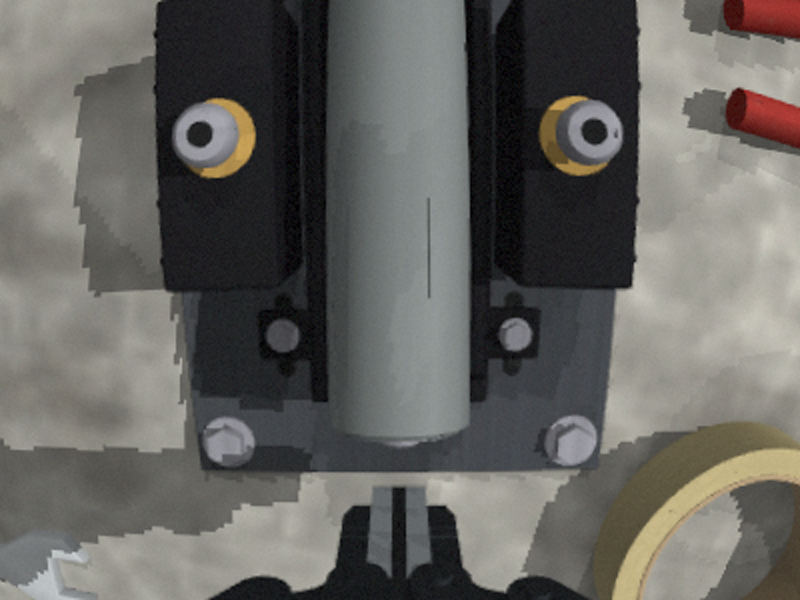

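{"fn": "drive_tool", "kwargs": {"increments": [[[0.02,0.002,0],0],[[0.036,0.002,0],0],[[0.048,0.002,0],0],[[0.056,0.002,0],0],[[0.064,0.002,0],0],[[0.07,0.002,0],0],[[0.076,0.002,0],0],[[0.08,0.002,0],0]]}}

```text
time_s: 4.3
eef_pos: [0.4533, -0.1927, 0.2114]
eef_rot: [-0.001, 0.995, 0.097, -0.001]
wrist_force: [-6.9, -2.7, 0.2]
opening: 0.002
```

```bash
python3 -c "
from h import *
sh()"
```

```text
t 4.3 p [ 0.4533 -0.1927  0.2114] yaw 11.14 F [-6.9 -2.7  0.2] op 0.002
tcp in housing [-7.740e-02  2.000e-04  2.114e-01]
```

{"fn": "drive_tool", "kwargs": {"increments": [[[0.002,0,0],0],[[0.004,0,0],0],[[0.006,0,0],0],[[0.008,0,0],0],[[0.008,0,0],0],[[0.008,0,0],0],[[0.008,0,0],0],[[0.008,0,0],0]]}}

```text
time_s: 5.3
eef_pos: [0.4549, -0.1923, 0.2112]
eef_rot: [-0.001, 0.995, 0.097, -0.002]
wrist_force: [-7.8, -1.8, 1.1]
opening: -0.0
```

```bash
python3 -c "
from h import *
sh()"
```

```text
t 5.3 p [ 0.4549 -0.1923  0.2112] yaw 11.14 F [-7.8 -1.8  1.1] op -0.0
tcp in housing [-0.0758  0.0003  0.2112]
```

{"fn": "drive_tool", "kwargs": {"increments": [[[0.003,0,0],0],[[0.005,0,0],0],[[0.007,0,0],0],[[0.008,0,0],0],[[0.008,0,0],0],[[0.008,0,0],0],[[0.008,0,0],0],[[0.008,0,0],0]]}}

```text
time_s: 6.3
eef_pos: [0.4564, -0.1916, 0.2107]
eef_rot: [-0.001, 0.995, 0.097, -0.002]
wrist_force: [-8.3, -1.7, 0.2]
opening: -0.001
```

```bash
python3 -c "
from h import *
sh();a,im=shot('w4')
cv2.imwrite('pics/w4b.png',cv2.resize(im[90:290,200:440],(720,600),interpolation=2))"
```

```text
t 6.3 p [ 0.4564 -0.1916  0.2107] yaw 11.15 F [-8.3 -1.7  0.2] op -0.001
tcp in housing [-0.0741  0.0007  0.2107]
```

View pics/w4b.png

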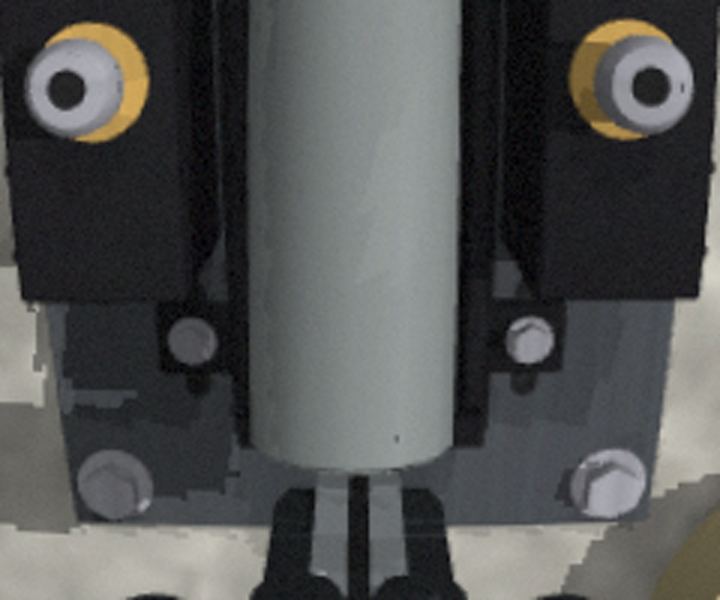

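Fingers are centred on the button. The trough walls end at crop (240,445) and (484,445), which should give the carrier's offset.

```bash
python3 -c "
from h import *
a,_=load('w4')
for p in((240,445),(484,445),(115,485),(608,483),(73,85),(650,87)):
  q=(200+p[0]/3,90+p[1]/3)
  print([inh(atz(a,q,'wrist',z)).round(4)[:2].tolist() for z in(.010,.024,.030,.056)])
q=(200+350/3,90+470/3)
print('topend',[inh(atz(a,q,'wrist',z)).round(4)[:2].tolist() for z in(.055,.062)])
"
```

```text
[[-0.0763, 0.0242], [-0.0692, 0.0222], [-0.0661, 0.0214], [-0.0529, 0.0176]]
[[-0.0762, -0.0259], [-0.0691, -0.0238], [-0.066, -0.0229], [-0.0528, -0.0189]]
[[-0.0866, 0.052], [-0.0786, 0.0477], [-0.0752, 0.0458], [-0.0604, 0.0378]]
[[-0.0858, -0.0535], [-0.0779, -0.0491], [-0.0745, -0.0472], [-0.0598, -0.039]]
[[-0.0027, 0.0534], [-0.0016, 0.049], [-0.0012, 0.0471], [0.0008, 0.0389]]
[[-0.0027, -0.0545], [-0.0017, -0.05], [-0.0012, -0.0481], [0.0007, -0.0398]]
topend [[-0.0575, 0.0012], [-0.0537, 0.0011]]
```

{"fn": "drive_tool", "kwargs": {"increments": [[[0.002,-0.002,0],0],[[0.003,-0.002,0],0],[[0.003,-0.002,0.005],0],[[0.003,-0.002,0.01],0],[[0.003,-0.002,0.015],0],[[0.003,-0.002,0.02],0],[[0.003,-0.002,0.024],0],[[0.003,-0.002,0.024],0]]}}

```text
time_s: 7.35
eef_pos: [0.4565, -0.1907, 0.2043]
eef_rot: [-0.002, 0.995, 0.097, -0.003]
wrist_force: [-10.7, -1.9, -0.7]
opening: 0.006
```

```bash
python3 -c "
from h import *
sh();a,im=shot('w5');b,jm=load('w4')
cv2.imwrite('pics/w5b.png',np.hstack([cv2.resize(i[90:290,250:390],(400,571),interpolation=2) for i in(jm,im)]))"
```

```text
t 7.35 p [ 0.4565 -0.1907  0.2043] yaw 11.16 F [-10.7  -1.9  -0.7] op 0.006
tcp in housing [-0.0739  0.0015  0.2043]
```

View pics/w5b.png

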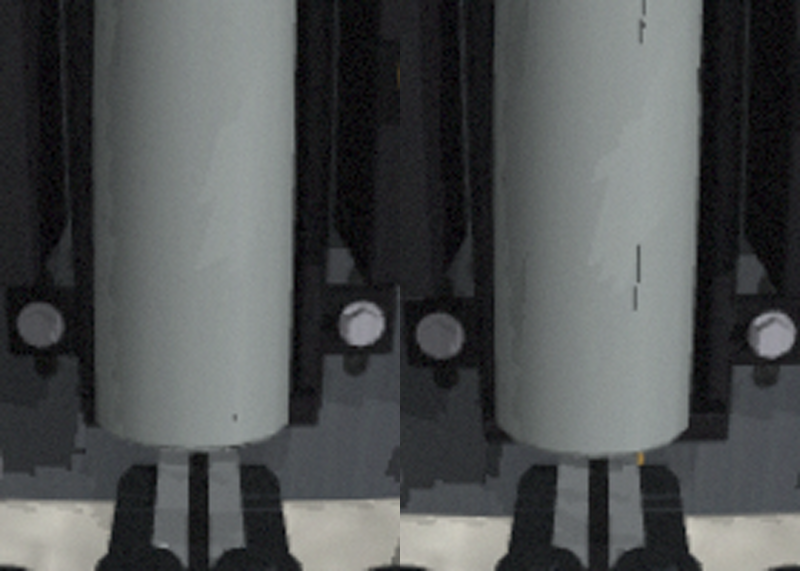

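{"fn": "drive_tool", "kwargs": {"increments": [[[-0.01,0,0],0],[[-0.025,0,0],0],[[-0.07,0,-0.01],0],[[-0.09,0.002,-0.1],0],[[-0.06,0.004,-0.2],0],[[0.03,0.006,-0.2],0],[[0.096,0.006,-0.18],0],[[0.096,0.006,-0.16],0]]}}

```text
time_s: 8.4
eef_pos: [0.4829, -0.188, 0.2454]
eef_rot: [-0.0, 0.995, 0.098, 0.0]
wrist_force: [0.2, -0.7, -0.8]
opening: 0.001
```

```bash
python3 -c "
from h import *
sh()
for z in (.214,.212):inc(hp(-.05,0,z))"
```

```text
t 8.4 p [ 0.4829 -0.188   0.2454] yaw 11.2 F [ 0.2 -0.7 -0.8] op 0.001
tcp in housing [-0.0475 -0.0009  0.2454]
inc [-0.0101 -0.0035  0.1257] turn None
inc [-0.0101 -0.0035  0.1337] turn None
```

{"fn": "drive_tool", "kwargs": {"increments": [[[-0.01,-0.003,0.03],0],[[-0.01,-0.003,0.06],0],[[-0.01,-0.003,0.08],0],[[-0.01,-0.003,0.095],0],[[-0.01,-0.003,0.108],0],[[-0.01,-0.003,0.118],0],[[-0.01,-0.003,0.125],0],[[-0.01,-0.003,0.129],0]]}}

```text
time_s: 9.4
eef_pos: [0.4799, -0.1881, 0.2142]
eef_rot: [-0.0, 0.995, 0.097, -0.0]
wrist_force: [-6.0, 1.0, 14.2]
opening: -0.008
```

```bash
python3 -c "
from h import *
sh()"
```

```text
t 9.4 p [ 0.4799 -0.1881  0.2142] yaw 11.14 F [-6.   1.  14.2] op -0.008
tcp in housing [-0.0504 -0.0004  0.2142]
```

{"fn": "drive_tool", "kwargs": {"increments": [[[0,0,-0.04],0],[[0,0,-0.12],0],[[-0.04,-0.02,-0.22],0],[[-0.1,-0.06,-0.34],0],[[-0.18,-0.12,-0.44],0],[[-0.24,-0.16,-0.5],0],[[-0.26,-0.18,-0.52],0],[[-0.26,-0.18,-0.52],0]]}}

```text
time_s: 10.4
eef_pos: [0.4075, -0.1563, 0.344]
eef_rot: [0.0, 0.995, 0.097, 0.001]
wrist_force: [-0.4, -0.2, 0.4]
opening: 0.001
```

```bash
python3 -c "
from h import *
sh();a,im=shot('w6');u=proj(a,hp(-.02,0,.04),'wrist');print(u, proj(a,[.53,.149,.01],'wrist'))
x=int(u[0]-100);y=int(max(u[1]-75,0));print(x,y)
cv2.imwrite('pics/w6b.png',cv2.resize(im[y:y+150,x:x+200],(800,600),interpolation=2))
inc([.45,.135,.36],8.3)"
```

```text
t 10.4 p [ 0.4075 -0.1563  0.344 ] yaw 11.13 F [-0.4 -0.2  0.4] op 0.001
tcp in housing [-0.1153  0.0447  0.344 ]
[368.83477648  83.20686457] [83.73163094 36.94691881]
268 8
inc [ 0.3914 -1.1111 -0.0659] turn 0.0314
```

View pics/w6b.png

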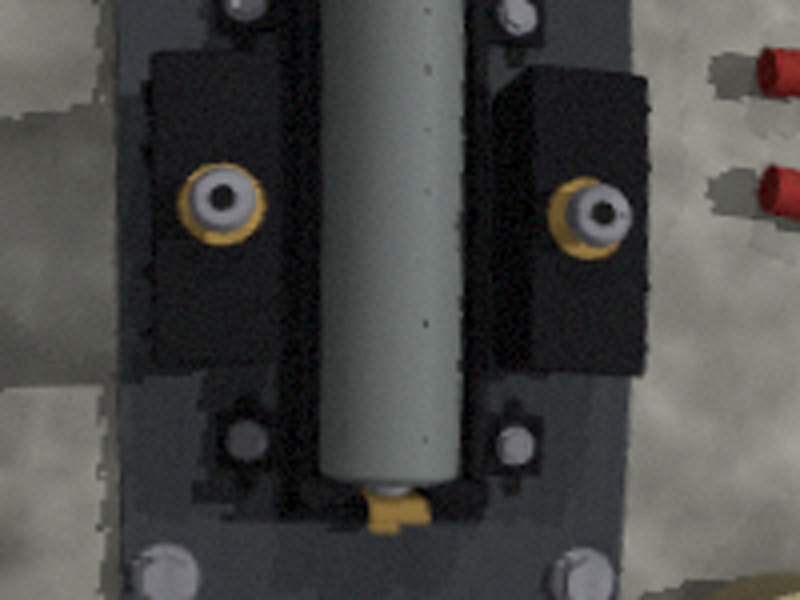

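The cell lies level behind the ribs with its button in the gap (crop (390,490)). Next I look at the cover from two places.

{"fn": "drive_tool", "kwargs": {"increments": [[[0.03,-0.06,-0.02],0.01],[[0.08,-0.2,-0.05],0.03],[[0.15,-0.38,-0.06],0.031],[[0.22,-0.56,-0.06],0.031],[[0.27,-0.74,-0.06],0.031],[[0.29,-0.88,-0.06],0.031],[[0.3,-0.93,-0.06],0.031],[[0.3,-0.93,-0.06],0.031]], "claw": 0.5}}

```text
time_s: 11.45
eef_pos: [0.4363, 0.0865, 0.3581]
eef_rot: [0.0, 0.997, 0.074, -0.0]
wrist_force: [-0.2, 0.1, 0.1]
opening: 0.502
```

```bash
python3 -c "
from h import *
st();shot('w7')"
```

```text
t 11.45 p [0.4363 0.0865 0.3581] yaw 8.43 F [-0.2  0.1  0.1] op 0.502
```

{"fn": "drive_tool", "kwargs": {"increments": [[[0.02,-0.04,0.04],0],[[0.05,-0.1,0.1],0],[[0.08,-0.17,0.18],0],[[0.1,-0.2,0.24],0],[[0.1,-0.22,0.26],0],[[0.1,-0.22,0.26],0],[[0.1,-0.22,0.26],0],[[0.1,-0.22,0.26],0]]}}

```text
time_s: 12.5
eef_pos: [0.4531, 0.144, 0.2944]
eef_rot: [0.0, 0.997, 0.073, 0.001]
wrist_force: [-0.4, 0.6, -0.7]
opening: 0.498
```

```bash
python3 -c "
from h import *
st();shot('w8')
a=load('w7');b=load('w8')
P=[.53,.149,.01];S=[]
for c,im in(a,b):
    u=proj(c,P,'wrist');x=int(np.clip(u[0]-100,0,440));y=int(np.clip(u[1]-120,0,160));print(u,x,y);S.append(cv2.resize(im[y:y+240,x:x+200],None,fx=2,fy=2,interpolation=2))
cv2.imwrite('pics/w78.png',np.hstack(S))"
```

```text
t 12.5 p [0.4531 0.144  0.2944] yaw 8.32 F [-0.4  0.6 -0.7] op 0.498
[270.25290546  77.88823104] 170 0
[325.25754988 104.01823643] 225 0
```

View pics/w78.png

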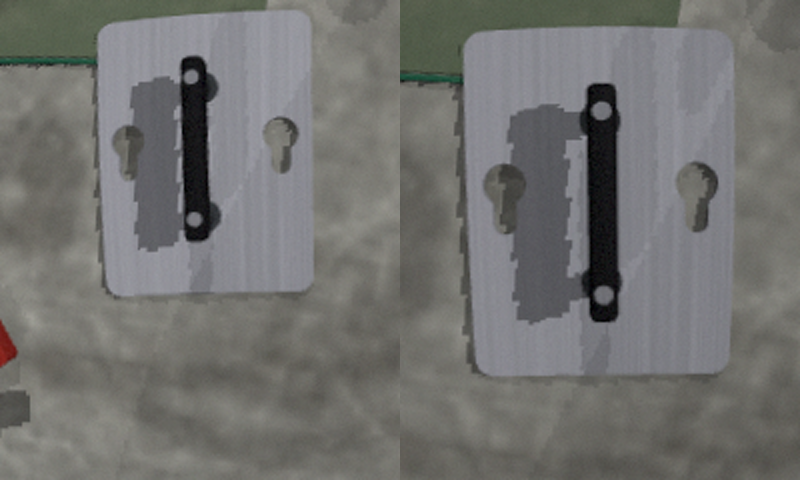

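The cover's slots point towards the robot, as they should. The grip's bolts are at left panel (190,77) and (194,219), right panel (601,111) and (603,296). The keyholes are at right panel (504,184) and (697,182).

```bash
python3 - <<'E'
from h import *
a,_=load('w7');b,_=load('w8')
A=lambda p:(170+p[0]/2,p[1]/2)
B=lambda p:(225+(p[0]-400)/2,p[1]/2)
pts=[((190,77),(601,111)),((194,219),(603,296))]
T=[tri([ray(a,A(p),'wrist'),ray(b,B(q),'wrist')]) for p,q in pts]
print(np.round(T,4),'mid',np.mean(T,0).round(4),'len',np.linalg.norm(T[0]-T[1]),'yaw',np.degrees(np.arctan2(*(T[0]-T[1])[[1,0]])))
U=[atz(b,B(q),'wrist',.037) for _,q in pts];print('bolts b',np.mean(U,0).round(4),np.degrees(np.arctan2(*(U[0]-U[1])[[1,0]])))
U=[atz(b,B(q),'wrist',.037) for q in((602,84),(603,321))];print('bar b',np.mean(U,0).round(4),np.linalg.norm(U[0]-U[1]),np.degrees(np.arctan2(*(U[0]-U[1])[[1,0]])))
U=[atz(b,B(q),'wrist',.004) for q in((504,184),(697,182))];e=U[0]-U[1];t=np.arctan2(-e[0],e[1]);print('holes',np.round(U,4),np.linalg.norm(e),np.degrees(t),'centre',np.mean(U,0)[:2]-.008*np.array([np.cos(t),np.sin(t)]))
c=np.array([U[0]]);inc([.5315,.1485,.184],8.3)
E
```

```text
[[0.5659 0.1547 0.038 ]
 [0.4989 0.1438 0.0376]] mid [0.5324 0.1493 0.0378] len 0.0678658716814481 yaw 9.256013213130785
bolts b [0.5323 0.1493 0.037 ] 9.132146252274648
bar b [0.5327 0.1492 0.037 ] 0.08793533084455944 8.764724314690064
holes [[0.5345 0.1899 0.004 ]
 [0.5474 0.1109 0.004 ]] 0.08010318966253306 9.229459948273464 centre [0.53304536 0.14911284]
inc [0.3125 0.0275 0.4415] turn 0.0002
```

{"fn": "drive_tool", "kwargs": {"increments": [[[0.08,0.006,0],-0.009],[[0.2,0.016,0.05],-0.009],[[0.29,0.023,0.12],-0.009],[[0.318,0.0255,0.2],-0.009],[[0.318,0.0255,0.3],-0.009],[[0.318,0.0255,0.38],-0.009],[[0.318,0.0255,0.43],-0.009],[[0.318,0.0255,0.441],-0.009]]}}

```text
time_s: 13.55
eef_pos: [0.5323, 0.1494, 0.1829]
eef_rot: [0.0, 0.997, 0.08, -0.001]
wrist_force: [-0.3, 0.7, 0.7]
opening: 0.501
```

{"fn": "drive_tool", "kwargs": {"increments": [[[0,0,0],0],[[0,0,0],0],[[0,0,0],0],[[0,0,0],0],[[0,0,0],0],[[0,0,0],0],[[0,0,0],0],[[0,0,0],0]], "claw": 1}}

```text
time_s: 14.55
eef_pos: [0.533, 0.1496, 0.1845]
eef_rot: [0.0, 0.997, 0.08, 0.001]
wrist_force: [-1.0, -0.1, 5.8]
opening: 0.116
```

```bash
python3 -c "
from h import *
st()"
```

```text
t 14.55 p [0.533  0.1496 0.1845] yaw 9.15 F [-1.  -0.1  5.8] op 0.116
```

{"fn": "drive_tool", "kwargs": {"increments": [[[0,0,-0.02],0],[[0,0,-0.06],0],[[0,0,-0.13],0],[[0,0,-0.21],0],[[0,0,-0.3],-0.005],[[0,0,-0.37],-0.01],[[0,0,-0.4],-0.018],[[0,0,-0.4],-0.0217]]}}

```text
time_s: 15.55
eef_pos: [0.5325, 0.1495, 0.284]
eef_rot: [0.0, 0.995, 0.097, 0.0]
wrist_force: [0.1, -0.3, -1.5]
opening: 0.116
```

```bash
python3 -c "
from h import *
st()
for tag,f,ps in (('w6',lambda p:(268+p[0]/4,8+p[1]/4),((224,197),(603,213))),('w4',lambda p:(200+p[0]/3,90+p[1]/3),((67,88),(651,87))),('w3',lambda p:(120+p[0]/2,p[1]/2),((200,134),(594,131)))):
  c,_=load(tag);U=np.array([inh(atz(c,f(p),'wrist',.056)) for p in ps]);print(tag,U.round(4).tolist(),U.mean(0).round(4))
inc(hp(-.008,0,.285),11.1)
"
```

```text
t 15.55 p [0.5325 0.1495 0.284 ] yaw 11.13 F [ 0.1 -0.3 -1.5] op 0.116
w6 [[0.0002, 0.0394, 0.056], [0.0009, -0.0401, 0.056]] [ 0.0006 -0.0003  0.056 ]
w4 [[0.0004, 0.0398, 0.056], [0.0007, -0.0399, 0.056]] [ 0.0006 -0.      0.056 ]
w3 [[0.0002, 0.0399, 0.056], [0.0009, -0.0398, 0.056]] [0.0005 0.0001 0.056 ]
inc [-0.2975  1.2828 -0.0043] turn 0.0004
```

{"fn": "drive_tool", "kwargs": {"increments": [[[-0.01,0.05,0],0],[[-0.04,0.17,0],0],[[-0.08,0.34,0],-0.002],[[-0.12,0.52,0],-0.003],[[-0.16,0.69,0],-0.003],[[-0.19,0.83,0],-0.003],[[-0.21,0.92,0],-0.003],[[-0.22,0.95,0],-0.003]]}}

```text
time_s: 16.55
eef_pos: [0.5236, -0.0959, 0.2826]
eef_rot: [-0.0, 0.995, 0.098, -0.001]
wrist_force: [0.4, 0.5, -2.8]
opening: 0.115
```

```bash
python3 -c "
from h import *
sh();inc(hp(-.0075,0,.252),11.4)
"
```

```text
t 16.55 p [ 0.5236 -0.0959  0.2826] yaw 11.24 F [ 0.4  0.5 -2.8] op 0.115
tcp in housing [0.0102 0.0816 0.2826]
inc [-0.0716  0.3264  0.1223] turn -0.0018
```

{"fn": "drive_tool", "kwargs": {"increments": [[[-0.02,0.08,0],-0.002],[[-0.05,0.2,0.01],-0.002],[[-0.067,0.29,0.03],-0.002],[[-0.0716,0.3264,0.06],-0.002],[[-0.0716,0.3264,0.09],-0.002],[[-0.0716,0.3264,0.11],-0.002],[[-0.0716,0.3264,0.122],-0.002],[[-0.0716,0.3264,0.122],-0.002]]}}

```text
time_s: 17.55
eef_pos: [0.5227, -0.1771, 0.2527]
eef_rot: [-0.0, 0.995, 0.101, -0.0]
wrist_force: [0.8, 0.1, -2.7]
opening: 0.114
```

```bash
python3 -c "
from h import *
sh();inc(hp(-.0075,0,.229),11.4)
a,im=shot('w9');cv2.imwrite('pics/w9b.png',cv2.resize(im[60:360,120:520],(800,600),interpolation=2))
print(proj(a,hp(.0005,.04,.056),'wrist'),proj(a,hp(.0005,-.04,.056),'wrist'))
"
```

```text
t 17.55 p [ 0.5227 -0.1771  0.2527] yaw 11.59 F [ 0.8  0.1 -2.7] op 0.114
tcp in housing [-0.0063  0.0021  0.2527]
inc [-0.005   0.0084  0.0948] turn 0.0021
[254.08582953 228.49404   ] [387.41120042 229.57183082]
```

View pics/w9b.png

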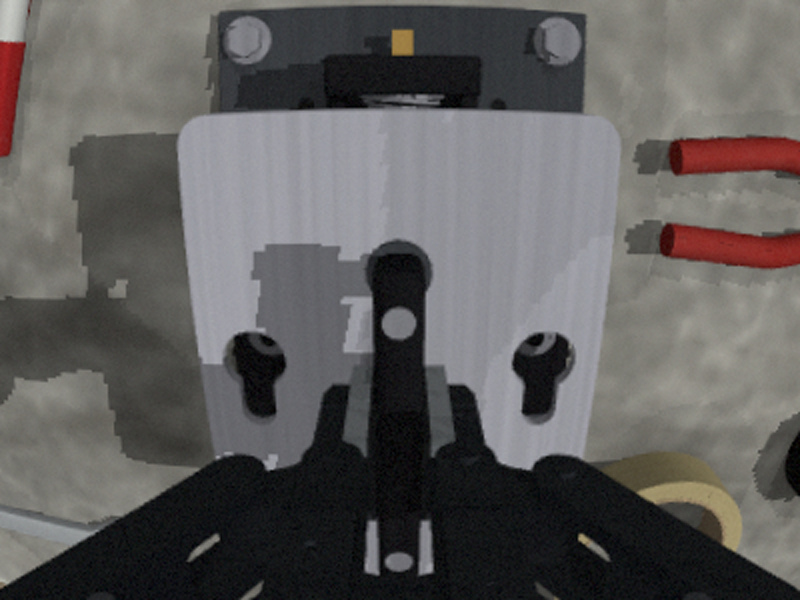

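The screw heads show through both round holes (holes about (256,359) and (543,358); heads near (265,340) and (538,342)). Next I compute the remaining offset.

```bash
python3 -c "
from h import *
a,im=load('w9')
f=lambda p:(120+p[0]/2,60+p[1]/2)
U=np.array([inh(atz(a,f(p),'wrist',.0722)) for p in((256,359),(543,358))]);print('holes',U.round(4).tolist(),U.mean(0).round(4))
U=np.array([inh(atz(a,f(p),'wrist',.056)) for p in((264,338),(538,340))]);print('screws',U.round(4).tolist(),U.mean(0).round(4))
cv2.imwrite('pics/w9c.png',np.hstack([cv2.resize(im[215:275,x:x+40],(400,600),interpolation=2) for x in(228,372)]))
"
```

```text
holes [[0.0013, 0.0402, 0.0722], [0.0023, -0.0388, 0.0722]] [0.0018 0.0007 0.0722]
screws [[0.0001, 0.0413, 0.056], [0.0002, -0.041, 0.056]] [0.0002 0.0001 0.056 ]
```

View pics/w9c.png

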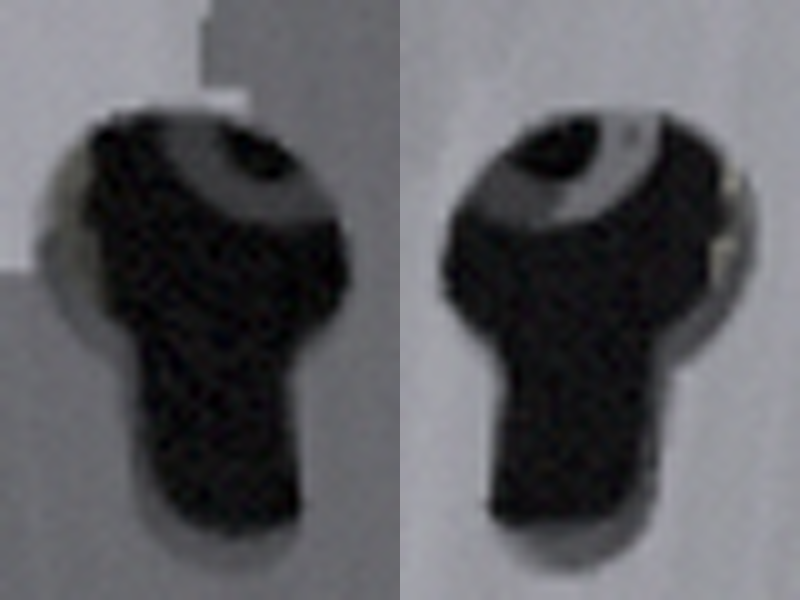

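{"fn": "drive_tool", "kwargs": {"increments": [[[-0.0052,0.0035,0],0.003],[[-0.0052,0.0035,0],0.003],[[-0.0052,0.0035,0.015],0.003],[[-0.0052,0.0035,0.03],0.003],[[-0.0052,0.0035,0.045],0.003],[[-0.0052,0.0035,0.06],0.003],[[-0.0052,0.0035,0.07],0.003],[[-0.0052,0.0035,0.074],0.003]]}}

```text
time_s: 18.6
eef_pos: [0.5216, -0.1788, 0.2342]
eef_rot: [-0.0, 0.995, 0.098, -0.0]
wrist_force: [-0.2, 0.3, -2.5]
opening: 0.112
```

```bash
python3 -c "
from h import *
sh();inc(hp(-.0075,0,.2285),11.2)
"
```

```text
t 18.6 p [ 0.5216 -0.1788  0.2342] yaw 11.28 F [-0.2  0.3 -2.5] op 0.112
tcp in housing [-0.0077  0.0007  0.2342]
inc [0.0008 0.0028 0.0228] turn 0.0009
```

No contact with the heads so far, so I lower to the cheeks.

{"fn": "drive_tool", "kwargs": {"increments": [[[0,0,0.006],0],[[0,0,0.012],0],[[0,0,0.017],0],[[0,0,0.021],0],[[0,0,0.024],0],[[0,0,0.025],0],[[0,0,0.025],0],[[0,0,0.025],0]]}}

```text
time_s: 19.6
eef_pos: [0.5217, -0.1788, 0.2286]
eef_rot: [0.0, 0.995, 0.098, -0.0]
wrist_force: [-3.1, 1.1, 5.2]
opening: 0.117
```

```bash
python3 -c "
from h import *
sh()
"
```

```text
t 19.6 p [ 0.5217 -0.1788  0.2286] yaw 11.29 F [-3.1  1.1  5.2] op 0.117
tcp in housing [-0.0077  0.0007  0.2286]
```

{"fn": "drive_tool", "kwargs": {"increments": [[[0.008,0,0],0],[[0.018,0,0],0],[[0.028,0,0],0],[[0.038,0,0],0],[[0.048,0,0],0],[[0.056,0,0],0],[[0.062,0,0],0],[[0.066,0,0],0]]}}

```text
time_s: 20.6
eef_pos: [0.5381, -0.1759, 0.2286]
eef_rot: [0.0, 0.995, 0.098, 0.0]
wrist_force: [-4.1, -0.4, 5.3]
opening: 0.115
```

```bash
python3 -c "
from h import *
sh()
"
```

```text
t 20.6 p [ 0.5381 -0.1759  0.2286] yaw 11.29 F [-4.1 -0.4  5.3] op 0.115
tcp in housing [0.009  0.0004 0.2286]
```

{"fn": "drive_tool", "kwargs": {"increments": [[[0.003,0,0],0],[[0.005,0,0],0],[[0.007,0,0],0],[[0.009,0,0],0],[[0.01,0,0],0],[[0.011,0,0],0],[[0.011,0,0],0],[[0.011,0,0],0]]}}

```text
time_s: 21.6
eef_pos: [0.5401, -0.1755, 0.2285]
eef_rot: [0.0, 0.995, 0.098, -0.001]
wrist_force: [-7.7, -1.7, 8.9]
opening: 0.117
```

```bash
python3 -c "
from h import *
sh()
"
```

```text
t 21.6 p [ 0.5401 -0.1755  0.2285] yaw 11.3 F [-7.7 -1.7  8.9] op 0.117
tcp in housing [0.0111 0.0003 0.2285]
```

{"fn": "drive_tool", "kwargs": {"increments": [[[0.002,0,0],0],[[0.004,0,0],0],[[0.006,0,0],0],[[0.008,0,0],0],[[0.008,0,0],0],[[0.008,0,0],0],[[0.008,0,0],0],[[0.008,0,0],0]]}}

```text
time_s: 22.6
eef_pos: [0.541, -0.1755, 0.2287]
eef_rot: [0.0, 0.995, 0.099, -0.003]
wrist_force: [-15.9, -3.7, 15.7]
opening: 0.116
```

```bash
python3 -c "
from h import *
sh();a,im=shot('w10');cv2.imwrite('pics/w10b.png',cv2.resize(im[200:290,220:420],(800,360),interpolation=2))
"
```

```text
t 22.6 p [ 0.541  -0.1755  0.2287] yaw 11.32 F [-15.9  -3.7  15.7] op 0.116
tcp in housing [1.200e-02 2.000e-04 2.287e-01]
```

View pics/w10b.png

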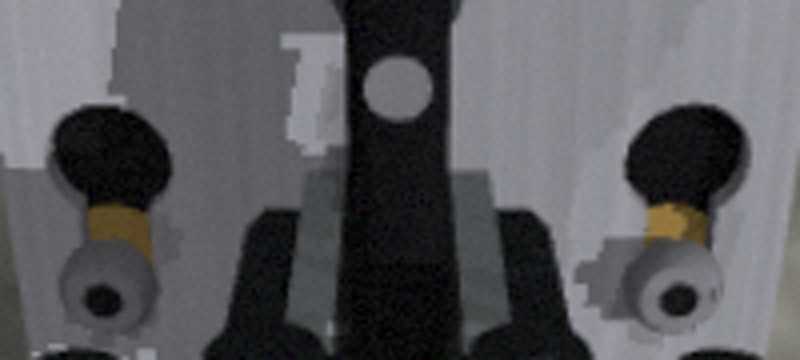

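The force has risen to about 16 N without more travel, so the cover is at its stop, with both screws at the slot ends in the picture. I unload, open only a little (the fingers are near the screw heads) and rise.

{"fn": "drive_tool", "kwargs": {"increments": [[[-0.004,0,0],0],[[-0.006,0,-0.001],0],[[-0.006,0,-0.002],0],[[-0.006,0,-0.002],0],[[-0.006,0,-0.002],0],[[-0.006,0,-0.002],0],[[-0.006,0,-0.002],0],[[-0.006,0,-0.002],0]], "claw": 0.75}}

```text
time_s: 23.65
eef_pos: [0.541, -0.175, 0.2287]
eef_rot: [-0.0, 0.995, 0.098, -0.0]
wrist_force: [-0.3, -0.1, 0.7]
opening: 0.251
```

{"fn": "drive_tool", "kwargs": {"increments": [[[-0.006,0,-0.02],0],[[-0.006,0,-0.06],0],[[-0.006,0,-0.12],0],[[-0.01,0,-0.2],0],[[-0.06,0,-0.3],0],[[-0.12,0,-0.38],0],[[-0.16,0,-0.42],0],[[-0.16,0,-0.42],0]]}}

```text
time_s: 24.65
eef_pos: [0.5017, -0.183, 0.3349]
eef_rot: [0.001, 0.995, 0.098, 0.001]
wrist_force: [-0.1, 0.2, -1.8]
opening: 0.249
```

```bash
python3 -c "
from h import *
sh();a,im=shot('w11');u=proj(a,hp(0,0,.05),'wrist');print(u)
x=int(u[0]-100);y=int(max(u[1]-75,0));print(x,y);cv2.imwrite('pics/w11b.png',cv2.resize(im[y:y+150,x:x+200],(800,600),interpolation=2))
print(proj(a,hp(.0005,.04,.056),'wrist'),proj(a,hp(.0005,-.04,.056),'wrist'))
"
```

```text
t 24.65 p [ 0.5017 -0.183   0.3349] yaw 11.25 F [-0.1  0.2 -1.8] op 0.249
tcp in housing [-0.0281  0.0004  0.3349]
[317.67849179 162.24008379]
217 87
[269.32270779 163.36626344] [366.0287763  163.61009836]
```

View pics/w11b.png

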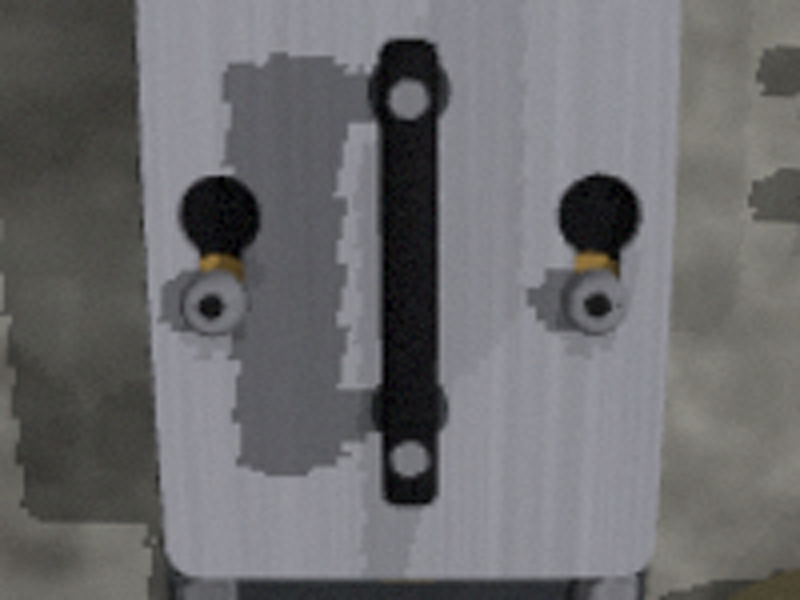

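```bash
python3 -c "
from h import *
a,_=load('w11');f=lambda p:(217+p[0]/4,87+p[1]/4)
for h,s in(((220,216),(211,305)),((598,213),(597,305))):
  A=inh(atz(a,f(h),'wrist',.048));B=inh(atz(a,f(s),'wrist',.056));print(A.round(4),B.round(4),(A-B)[:2].round(4))
G=np.array([inh(atz(a,f(p),'wrist',.081)) for p in((408,98),(408,458))]);print(G.mean(0).round(4))
"
```

```text
[0.018  0.0384 0.048 ] [0.0006 0.0396 0.056 ] [ 0.0174 -0.0013]
[ 0.0189 -0.0409  0.048 ] [ 0.0008 -0.0402  0.056 ] [ 0.0181 -0.0007]
[ 0.0102 -0.001   0.081 ]
```

The hole-to-screw distances come out at 17.4 and 18.1 mm (nominal 17.5), and the grip is at x = 10.2 mm, so the cover is home.

```bash
python3 -c "
from h import *
hand_in()"
```

```text
the job is handed in; nothing more can be done
```

The cell is home behind the ribs and the cover is slid fully onto its screws. I handed the job in at about 25 s; `hand_in` gives no verdict.

- **Cell:** I pushed on its button with the shut fingertips, at up to about 11 N, until it cleared the ribs. I then drew that end down and pressed it home from above with about 14 N. The last view of it, before the cover went on, showed it level with its button in the gap. The press stopped with the fingertips 41 mm above the bench, which matches the cell's top when it is home. I took no separate height measurement.
- **Cover:** I gripped it by the bar and lowered it over the two screw heads without touching them. I slid it until it stopped at about 16 N, then let go and raised the arm clear.
- **Last check:** The round holes measure 17.4 and 18.1 mm from the screws, against 17.5 nominal. They show 0.7 to 1.3 mm sideways difference, and the grip is at x = 10.2 mm against 9.5, all inside the 3.5 mm limit. During the slide the arm itself travelled about 19.7 mm against the 17.5 nominal. The difference may be compliance, grip slip or a small starting offset.
- **Other objects:** The arm went nowhere near the spent cell or the offcut, and the cover was carried well above the marker. I did not measure their positions again at the end.

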